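# Weigh the sugar bowl on the spring balance

### The arm

A 6-joint arm with a two-finger parallel gripper is mounted at the origin on the work surface. World frame = base frame: x ahead of the robot, y to its left, z up, the work surface at z = 0. Lengths are in m, angles in rad, forces in N, time in s.
With the tool pointing down it reaches from about 0.275 to 0.75 m from the base axis. Payload 10.2 kg.
Tool frame: the origin (TCP) lies on the centre line of the jaws, within the pads' length; the fingertips stand 22 mm ahead of it and the grasp point (between the pads) lies 3 mm ahead of it; z points along the fingers, y is the line along which they close (so a half turn about z gives the same grasp; the last joint's range is limited). The gripper opens to 88 mm and grips with 3 to 60 N. Pads are 18 mm wide; open, the fingers measure 123 mm over their backs; the gripper's body (75 mm by 187 mm) begins 45 mm behind the grasp point.
Start: joints at [-1.487, 0.313, 1.498, -0, 1.331, -0.223], TCP at [0.159, -0.5, 0.261] pointing down, gripper open.
Joint ranges: [-2.94, 2.94], [-0.97, 2.17], [0.19, 2.56], [-1.23, 4.37], [0.02, 3.11], [-2.88, 2.88]. Speed limits (rad/s): [2.39, 2.39, 3.01, 3.14, 3.14, 3.14].

### API

Orientations are given as a unit quaternion [x, y, z, w].
In Python, from plant import env gives the robot as it stands. The module is installed in compiled form; this text tells all that it offers.
- The arm moves only by the shell command python3 -m jog 'ROWS' [FORCE]. ROWS is JSON, one flat list of numbers, 5 for each row, row after row: the shift along the world's x, y, z in mm, then the turn about the world's z in rad, then the closure in counts, from 0 (fully open) to 255 (shut). In form: [dx, dy, dz, roll, grip, dx, dy, dz, roll, grip, ...]. A call has exactly 8 rows; each row is the pose to reach, as a shift and turn from the pose commanded when the call began; what a row does not reach only later rows make up. A row lasts 1/8 s, in which the tool goes at most 62.5 mm and 10.7 degrees, less where a joint would pass 70% of its speed; a pose out of reach is approached as far as the arm can. A call with a gripper value outside its range is refused whole. The fingers move at their own pace and stop on an object; FORCE is the grip in N (left out, the last holds). Time passes only in rows, so rows that repeat a pose let the fingers close, or fill a call up. It gives the time, the measured TCP pose, the force, the opening and the grip force at its end, in the units of the state.
- env.get_state(): the state, without advancing time (a new reading comes with each control period).
- env.snapshot(name): name is "scene" or "top" or "wrist"; returns the picture (480x640x3 uint8, red, green, blue); there is no depth.
- env.calibration(name): a dict with "K" (3x3 intrinsics, pixels), "rvec" (rotation vector, rad) and "tvec" (3), from world to camera coordinates, as OpenCV has them. Camera axes: x right, y down, z forward; pixel columns grow to the right and rows downward; lengths in m; the calibration is good to about 2 mm. The wrist camera is an equidistant fisheye: a pixel r from the principal point sees the ray r / f radians off the axis. A picture is of the moment at which its call begins: read the wrist's pose just before it. calibration takes no time and is no camera call; for the wrist camera it gives the pose at the moment of the call.
- env.job_done(): hands the job in; it is judged then, once.
The state is a dict: "clock": time; "joint_pos": joint angles; "dq": joint speeds; "joint_torque": joint torques, N m; "eef_pos": TCP position; "tcp_rot": TCP orientation; "force": force on the tool from outside, world axes, zero at the start; "moment": the same for the moment, N m; "finger_gap": finger opening in m; "grasp_force": force on a finger pad.
Only numpy, scipy, OpenCV 4.12 (cv2) and the standard library are available. Lean on these libraries where they do the work, as an engineer would, in place of code of your own. Each camera call takes 0.05 s, during which the arm holds its last target. There are 200 camera calls.

### The job

Weigh the steel sugar bowl: lift it by its wooden grip, hang its bail in the hook of the spring balance, and ease it down slowly until the spring alone carries the whole weight, then let go and leave it hanging still. You do not know how full the bowl is; the pointer must sink gently and neither jump nor bounce when you let go, and the hook must not be pushed down past the pointer's thick last mark or wrenched. Leave the other things on the table where they are.

Things in the scene. Friction and masses are not known exactly. Their poses are not given: they have to be found in the camera images.
- sugar_bowl: Loose stainless sugar bowl, lid shut: round, 90 mm across (lid 94), lid top 78 mm high. Origin under its centre, z up; front and back alike. Mass unknown, 0.25 to 0.95 kg. A rigid upright steel bail, bar 7 mm thick, stands over it in its y-z plane: at y = +-49 mm up to z = 95 mm, then slanting inwards to a level top bar. Window under that bar: z = 78 to 131 mm.
- bail_bar (a point): Middle of the centreline of the level top bar of the sugar bowl's bail, 135 mm above the underside; bar along y (the bowl's axes), level from y = -22 to +22 mm. This goes into the hook.
- grip (a point): On the wooden grip: a plain straight upright round rod 22 mm thick on top of the middle of the bail, from 6 to 60 mm above bail_bar. This point is on its axis 33 mm above bail_bar; axes of the bowl.
- scale: Fixed upright spring balance. Origin on the table under its column, z up; the hook arm reaches along -x. Grey foot plate x = -200 to +50 mm, y = +-65 mm, 16 mm thick. Column and spring housing within 26 mm of the axis, 400 mm high. Behind (x 15 to 75 mm) a white plate with black marks 10 mm apart and the pointer; the 0 mark and the last usable mark (80 mm) are thick.
- hook_seat (a point): Where bail_bar lies when home in the hook: 150 mm from the column axis along the scale's -x, 255 mm above the table when empty; it sinks with the hook. Axes of the scale; the seated bar lies along y. The hook is a steel strap 20 mm wide (y), 4 mm thick, bent to a V with 40 degree flanks, lowest point 10 mm below the seat. The column-side arm's upper face is 9 mm above the seat.
- hook_tip (a point): The hook's free upturned tip, 20 mm from the seat along the scale's -x and 13 mm above it. The bowl's lid bars the way straight from above: bring the bar, raised some 26 mm above the seat, in over this tip along the scale's +x (the strap goes through the window under the bar), then lower it into the V.
- hook (a joint): Sinking of hook and pointer, m: 0 empty (upper stop), grows downwards, hard stop 0.100. Spring about 130 N/m, preload about 0.3 N, lightly damped: it bounces if the bowl is let go before the spring carries its weight, or when pushed down too far. Sinking faster than about 60 mm/s is a jump, rising faster than 50 mm/s a bounce; beyond 0.080 is past the last usable mark.
- tea_glass: Bystander: empty tea glass, 70 mm across the rim, 95 mm high; origin under its centre.
- jam_jar: Bystander: closed jam jar, 68 mm across, 100 mm high; origin under its centre.
- biscuit_box: Bystander: plastic biscuit box with steel spring clips, 126 x 196 x 85 mm high; origin under its centre.
- saucer: Bystander: glass saucer, 120 mm across, 18 mm high; origin under its centre.
- honey_dipper: Bystander: wooden honey dipper lying along its x, 160 mm long, head 26 mm thick towards +x; origin on the table under its middle.
- teaspoon: Bystander: steel teaspoon lying along its x, 140 mm long; origin on the table under its middle.
There are look-alikes about, which are no part of the job. What is shaped like the sugar_bowl but purple or turquoise is not meant.

How it is judged:
By the outcome, as a careful person would: the job done as asked, in the order asked, and still so for the second after the job is handed in, with the robot touching nothing.
It also fails if it takes over 58 s, if anything falls off the work surface, if the arm or the gripper's body presses on something with over 40 N, if the wrist force passes 120 N, or if a joint passes its speed limit or range.

## Working session

There is one attempt and no reset: what is moved stays moved. The work goes in short steps, Python scripts to look and compute and a shell command to move; the robot and the scene stay as the last step left them, time stands still between calls to the robot, and variables do not carry over. Pictures are saved under pics/ and viewed, at most 10 in all, crops included, and the job is handed in when it is done.

```bash
mkdir -p pics; python3 - <<'E'
from plant import env
import cv2,numpy as np
for n in("scene","top"):
    cv2.imwrite(f"pics/{n}0.png",env.snapshot(n)[:,:,::-1]); print(n,env.calibration(n))
s=env.get_state();print(s)
E
```

```text
scene {'K': array([[531.48500613,   0.        , 314.98848329],
       [  0.        , 531.48500613, 234.93902259],
       [  0.        ,   0.        ,   1.        ]]), 'rvec': array([ 1.49960369,  2.32026048, -0.64871605]), 'tvec': array([ 0.34688657, -0.31440319,  1.57619127])}
top {'K': array([[613.99688617,   0.        , 330.3338743 ],
       [  0.        , 613.99688617, 232.75407449],
       [  0.        ,   0.        ,   1.        ]]), 'rvec': array([ 2.14932987, -2.14369011,  0.13624527]), 'tvec': array([-0.09840807,  0.6061007 ,  1.58252372])}
{'clock': 0.1, 'joint_pos': array([-1.48742343e+00,  3.13380876e-01,  1.49835691e+00, -4.18485782e-05,
        1.33099093e+00, -2.23410631e-01]), 'dq': array([-0.00023115, -0.00283685, -0.00185172,  0.00115002,  0.00116189,
       -0.00101917]), 'joint_torque': array([ 2.63433481e-03, -4.02811897e+01, -2.52643740e+01,  6.95472909e-02,
        3.42300825e-02, -7.03476803e-05]), 'eef_pos': array([ 0.15850419, -0.50029578,  0.2602266 ]), 'tcp_rot': array([ 9.88257612e-01,  1.52795842e-01,  1.94675725e-05, -5.68062040e-04]), 'force': array([ 0.3547832 , -0.01266996, -0.19155932]), 'moment': array([-0.01004469,  0.00529118,  0.00250675]), 'grasp_force': 0.0, 'finger_gap': 0.0884622056939453}
```

View pics/scene0.png

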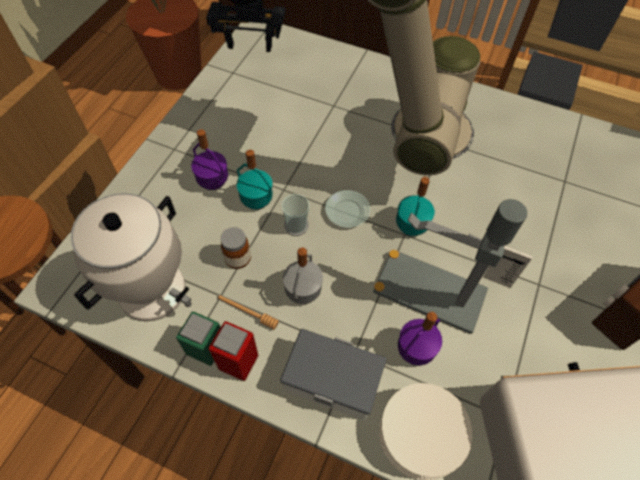

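View pics/top0.png

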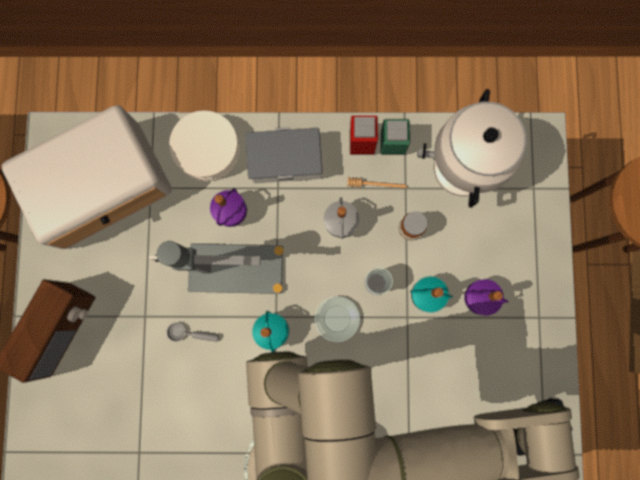

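The scene view shows the steel bowl at about (303,280) with its grip at (303,256). The scale's column is at (505,215) to (465,300), and its hook is near (418,222). In the top view the bowl is at (341,218), the column head at (170,255), and the arm points right to the hook at about (252,260). I'll zoom in next.

```bash
python3 - <<'E'
import cv2,numpy as np
a=cv2.imread("pics/top0.png")[185:305,140:380]; b=cv2.imread("pics/scene0.png")[180:340,270:540]
cv2.imwrite("pics/ta.png",cv2.resize(a,(720,360),interpolation=cv2.INTER_CUBIC))
cv2.imwrite("pics/sb.png",cv2.resize(b,(810-27,464),interpolation=cv2.INTER_CUBIC))
E
```

```text
(no output)
```

View pics/ta.png

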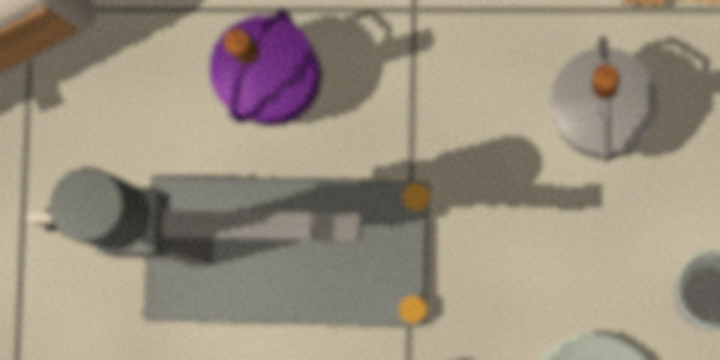

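View pics/sb.png

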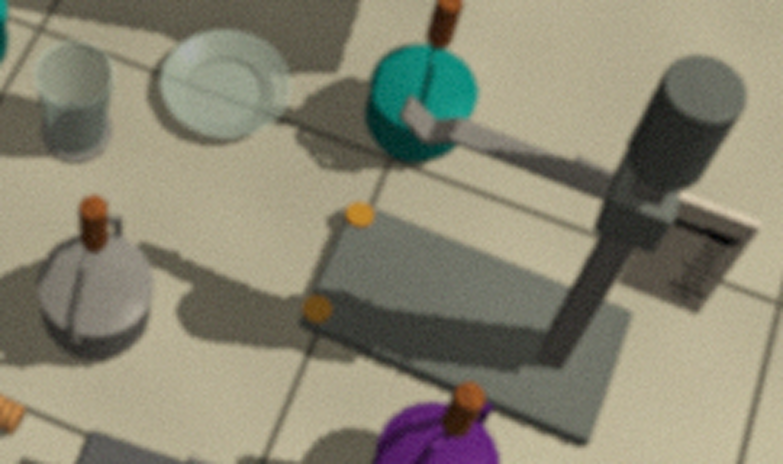

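In the top crop the steel bowl's grip top is at (607,76) and its bail runs vertically in the image, which is close to world x. The foot plate's corners are at about (424,181), (422,325), (145,320) and (152,177), and the hook V is at about (322,226). The scene crop shows the grip top at (94,203) and the hook tip at about (408,105).

```bash
cat > h.py <<'E'
import cv2,numpy as np
from plant import env
def ray(n,p,cal=None):
    c=cal or env.calibration(n);R=cv2.Rodrigues(np.array(c["rvec"]))[0];K=c["K"]
    if n=="wrist":
        d=np.array([(p[0]-K[0,2])/K[0,0],(p[1]-K[1,2])/K[1,1]]);t=np.linalg.norm(d)
        v=np.r_[d/max(t,1e-9)*np.sin(t),np.cos(t)]
    else: v=np.linalg.inv(K)@np.r_[p,1]
    return -R.T@np.array(c["tvec"]),R.T@v/np.linalg.norm(v)
def plane(n,p,z,cal=None):
    o,v=ray(n,p,cal);return o+v*(z-o[2])/v[2]
def tri(*rs):
    A=sum(np.eye(3)-np.outer(v,v) for o,v in rs);b=sum((np.eye(3)-np.outer(v,v))@o for o,v in rs)
    return np.linalg.solve(A,b)
E
python3 - <<'E'
from h import *
np.set_printoptions(precision=4,suppress=True)
T=lambda u,v:(140+u/3,185+v/3); S=lambda u,v:(270+u/2.9,180+v/2.9)
print("grip top z~.195",tri(ray("top",T(607,76)),ray("scene",S(94,203))),plane("top",T(607,76),.195),plane("scene",S(94,203),.195))
print("lid",plane("top",T(603,102),.06),"bail ends",plane("top",T(603,40),.095),plane("top",T(607,155),.095))
C=[plane("top",T(*p),.016) for p in((424,181),(422,325),(145,320),(152,177))];print(np.array(C))
Cs=[plane("scene",S(*p),.016) for p in((362,205),(302,322),(585,440),(632,313))];print(np.array(Cs))
print("V low z.245",plane("top",T(322,226),.245),"tip end .268",plane("top",T(361,228),.268),tri(ray("top",T(361,228)),ray("scene",S(408,108))))
print("col top .4",plane("top",T(87,205),.4),plane("scene",S(705,90),.4))
E
```

```text
grip top z~.195 [ 0.6385 -0.1262  0.2003] [ 0.6397 -0.127   0.195 ] [ 0.6355 -0.1267  0.195 ]
lid [ 0.6402 -0.1248  0.06  ] bail ends [ 0.6884 -0.1245  0.095 ] [ 0.5889 -0.128   0.095 ]
[[0.5755 0.0346 0.016 ]
 [0.4474 0.0346 0.016 ]
 [0.4511 0.28   0.016 ]
 [0.5786 0.2782 0.016 ]]
[[0.4485 0.0409 0.016 ]
 [0.575  0.0331 0.016 ]
 [0.579  0.2754 0.016 ]
 [0.4535 0.2814 0.016 ]]
V low z.245 [0.5141 0.0917 0.245 ] tip end .268 [0.5105 0.0589 0.268 ] [0.5105 0.0601 0.2662]
col top .4 [0.5139 0.2302 0.4   ] [0.5157 0.2308 0.4   ]
```

```bash
python3 -m jog '[20,0,50,0.1,0, 70,40,60,0.28,0, 120,80,60,0.46,0, 170,120,60,0.64,0, 220,160,60,0.82,0, 270,200,60,1.0,0, 320,240,60,1.18,0, 370,280,60,1.3,0]' 20; python3 -m jog '[50,40,0,0,0, 85,70,-5,0,0, 105,88,-10,0,0, 110,94,-15,0,0, 110,94,-20,0,0, 110,94,-20,0,0, 110,94,-20,0,0, 110,94,-20,0,0]'
python3 - <<'E'
from h import *
import json
c=env.calibration("wrist");s=env.get_state()
cv2.imwrite("pics/w1.png",env.snapshot("wrist")[:,:,::-1])
print(c,s["eef_pos"],s["tcp_rot"],s["joint_pos"])
np.save("w1.npy",c,allow_pickle=True)
E
```

```text
clock: 1.1
eef_pos: [0.5209, -0.226, 0.3205]
tcp_rot: [0.693, 0.721, -0.0, -0.0]
force: [-0.1, -0.7, -0.5]
finger_gap: 0.0879
grasp_force: 0.0
clock: 2.1
eef_pos: [0.6294, -0.1341, 0.3011]
tcp_rot: [0.694, 0.72, 0.0, 0.0]
force: [-0.4, -0.3, 0.2]
finger_gap: 0.0883
grasp_force: 0.0
{'K': array([[371.64829954,   0.        , 320.20675658],
       [  0.        , 371.64829954, 241.52300263],
       [  0.        ,   0.        ,   1.        ]]), 'rvec': array([-2.87723068, -0.05191306, -0.00675569]), 'tvec': array([-0.62393568, -0.19794617,  0.38668805])} [ 0.62937818 -0.13408624  0.30113935] [6.94468783e-01 7.19522774e-01 9.19166153e-05 2.79625193e-04] [-3.91623241e-01  5.67299499e-01  1.01718008e+00 -3.44052083e-05
  1.55652539e+00 -4.27056309e-01]
```

View pics/w1.png

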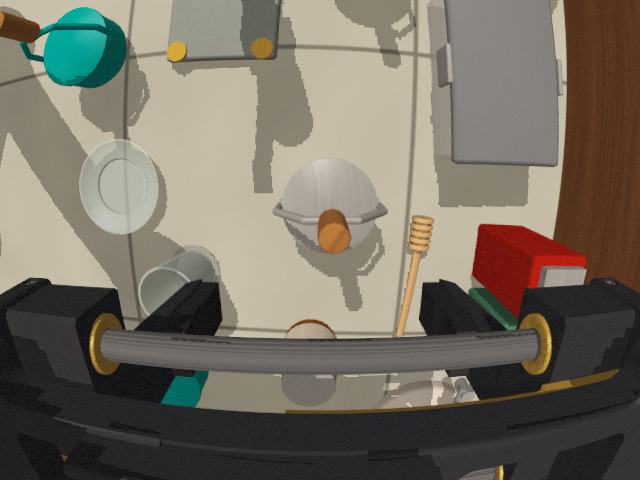

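The wrist view shows the grip's top face at about (334,237) and the bail's shoulders at (278,210) and (384,209). The nearest neighbours, the dipper and the glass, are clear of the fingers.

```bash
python3 - <<'E'
from h import *
c=np.load("w1.npy",allow_pickle=True).item()
P=lambda p,z:plane("wrist",p,z,c).round(4)
print(P((334,237),.195),P((332,217),.137));a,b=P((278,210),.095),P((384,209),.095);print(a,b,(a+b)/2,np.arctan2(*(b-a)[[1,0]]))
for p in((177,51),(262,48)):print("dot",P(p,.018))
print(P((185,60),.0),P((277,58),.016),P((168,58),.016))
E
```

```text
[ 0.6377 -0.1264  0.195 ] [ 0.6382 -0.125   0.137 ]
[ 0.5908 -0.1286  0.095 ] [ 0.6869 -0.124   0.095 ] [ 0.63885 -0.1263   0.095  ] 0.047830297616141805
dot [0.4599 0.0408 0.018 ]
dot [0.5594 0.0386 0.018 ]
[0.4637 0.0332 0.    ] [0.5763 0.0272 0.016 ] [0.4482 0.0338 0.016 ]
```

```bash
python3 -m jog '[5,4,0,0.01,0, 9,8,0,0.01,0, 9,8,-30,0.01,0, 9,8,-60,0.01,0, 9,8,-90,0.01,0, 9,8,-110,0.01,0, 9,8,-122,0.01,0, 9,8,-125,0.01,0]'; python3 -m jog '[0,0,0,0,60, 0,0,0,0,120, 0,0,0,0,160, 0,0,0,0,190, 0,0,0,0,220, 0,0,0,0,255, 0,0,0,0,255, 0,0,0,0,255]' 30
```

```text
clock: 3.15
eef_pos: [0.6387, -0.1255, 0.1753]
tcp_rot: [0.691, 0.723, -0.0, -0.0]
force: [0.5, -0.1, -0.3]
finger_gap: 0.088
grasp_force: 0.0
clock: 4.15
eef_pos: [0.6385, -0.1257, 0.1757]
tcp_rot: [0.691, 0.723, -0.0, -0.0]
force: [-1.4, -0.5, 0.5]
finger_gap: 0.0213
grasp_force: 29.9
```

```bash
python3 -m jog '[0,0,3,0,255, 0,0,10,0,255, 0,0,25,0,255, 0,0,45,0,255, 0,0,65,0,255, 0,0,80,0,255, 0,0,88,0,255, 0,0,90,0,255]' 45; python3 -m jog '[0,0,10,0,255, 0,0,25,0,255, 0,0,40,0,255, 0,0,52,0,255, 0,0,57,0,255, 0,0,59,0,255, 0,0,60,0,255, 0,0,60,0,255]'
```

```text
clock: 5.15
eef_pos: [0.6386, -0.1257, 0.266]
tcp_rot: [0.691, 0.723, 0.0, 0.0]
force: [0.9, 0.3, -2.7]
finger_gap: 0.021
grasp_force: 44.9
clock: 6.15
eef_pos: [0.6386, -0.1257, 0.3254]
tcp_rot: [0.691, 0.723, -0.0, -0.0]
force: [0.3, 0.7, -3.4]
finger_gap: 0.021
grasp_force: 44.9
```

```bash
python3 -m jog '[-5,4,0,-0.01,255, -20,17,0,-0.02,255, -45,38,0,-0.04,255, -72,60,0,-0.06,255, -95,80,0,-0.065,255, -112,94,0,-0.065,255, -122,102,0,-0.065,255, -126,106,0,-0.065,255]';python3 -m jog '[0,0,0,0,255, 0,0,0,0,255, 0,0,0,0,255, 0,0,0,0,255, 0,0,0,0,255, 0,0,0,0,255, 0,0,0,0,255, 0,0,0,0,255]'
python3 - <<'E'
from h import *
c=env.calibration("wrist");s=env.get_state()
np.save("w2.npy",c,allow_pickle=True)
w=env.snapshot("wrist")[:,:,::-1];a=env.snapshot("scene")[100:340,270:590,::-1]
cv2.imwrite("pics/w2.png",w);cv2.imwrite("pics/w2s.png",a)
cv2.imwrite("pics/m2.png",np.vstack([cv2.resize(w[60:330,100:540],(489,300)),cv2.resize(a,(400,300),interpolation=cv2.INTER_CUBIC)[:, :].copy() if 0 else cv2.copyMakeBorder(cv2.resize(a,(400,300)),0,0,0,89,0)]))
print(s)
E
```

```text
clock: 7.15
eef_pos: [0.5123, -0.0194, 0.3259]
tcp_rot: [0.714, 0.7, 0.0, 0.0]
force: [-0.5, 0.0, -2.5]
finger_gap: 0.0206
grasp_force: 44.9
clock: 8.15
eef_pos: [0.5126, -0.0196, 0.3258]
tcp_rot: [0.714, 0.7, 0.0, 0.0]
force: [1.2, 0.9, -4.3]
finger_gap: 0.021
grasp_force: 44.9
{'clock': 8.15, 'joint_pos': array([-2.67028968e-01,  2.47042005e-01,  1.41549094e+00, -1.05907984e-05,
        1.47903123e+00, -2.48009169e-01]), 'dq': array([-2.57823574e-03, -7.43401858e-04,  4.91171930e-04,  3.08377301e-04,
        6.87967081e-05,  1.04641139e-03]), 'joint_torque': array([-4.72484258e-03, -3.97762907e+01, -2.75406343e+01,  6.44587423e-02,
        3.29371321e-02, -5.65726521e-05]), 'eef_pos': array([ 0.5125707 , -0.01964919,  0.32575081]), 'tcp_rot': array([7.13798880e-01, 7.00350740e-01, 2.61613179e-06, 1.49555466e-05]), 'force': array([ 1.16885737,  0.91279296, -4.33672074]), 'moment': array([-0.00190389, -0.09434435,  0.02768085]), 'grasp_force': 44.85462399199605, 'finger_gap': 0.021006465301055766}
```

View pics/w2.png

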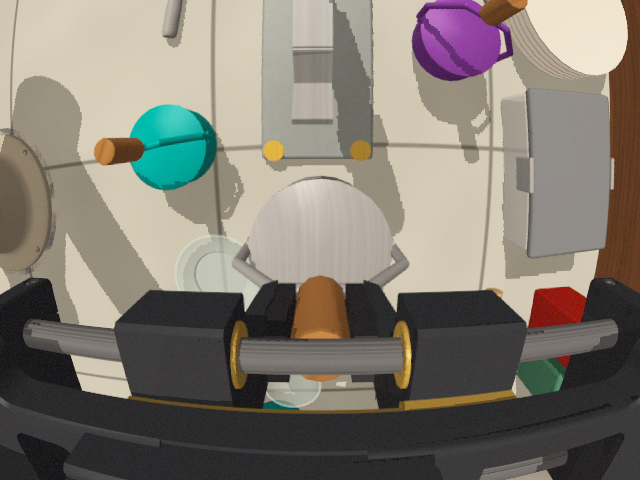

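The wrist view shows the hook strap's tip edge from (292,121) to (332,121) and the V bottom at about y=51. The foot plate's front corners are at (262,157) and (372,158), its dots are at (274,150) and (361,150), and the bail is upright in the jaws with shoulders at (240,260) and (404,260).

```bash
python3 - <<'E'
from h import *
c=np.load("w2.npy",allow_pickle=True).item()
P=lambda p,z:plane("wrist",p,z,c).round(4)
print("tip",P((292,121),.268),P((332,121),.268)); print("V",P((293,51),.245),P((333,51),.245))
a,b=P((274,150),.018),P((361,150),.018);print("dots",a,b,np.arctan2(*(b-a)[[1,0]]))
a,b=P((238,258),.2858-.04),P((406,258),.2858-.04);print("bail",a,b,np.arctan2(*(b-a)[[1,0]]))
q=env.get_state()["tcp_rot"];print(2*np.arctan2(q[1],q[0])-np.pi/2)
I=cv2.imread("pics/w2.png");
E
```

```text
tip [0.5002 0.0582 0.268 ] [0.5195 0.0577 0.268 ]
V [0.4997 0.0992 0.245 ] [0.5215 0.0987 0.245 ]
dots [0.46   0.0408 0.018 ] [0.5604 0.0389 0.018 ] -0.018922044158786885
bail [ 0.4643 -0.0173  0.2458] [ 0.5626 -0.0191  0.2458] -0.018309245762121097
-0.018999294711970593
```

```bash
python3 -m jog '[-1,6,0,0,255, -2,20,0,0,255, -2,36,0,0,255, -2,54,0,0,255, -2,72,0,0,255, -2,86,0,0,255, -2,95,0,0,255, -2,98,0,0,255]';python3 -m jog '[0,0,0,0,255, 0,0,0,0,255, 0,0,0,0,255, 0,0,0,0,255, 0,0,0,0,255, 0,0,0,0,255, 0,0,0,0,255, 0,0,0,0,255]'
python3 - <<'E'
from h import *
w=env.snapshot("wrist")[:,:,::-1];a=env.snapshot("scene")[110:290,330:570,::-1];t=env.snapshot("top")[200:320,140:300,::-1]
cv2.imwrite("pics/m3.png",np.hstack([cv2.resize(a,(400,300),interpolation=cv2.INTER_CUBIC),cv2.resize(w,(400,300))]))
F=[]
for i in range(6): env.snapshot("top");F.append(env.get_state()["force"])
print(np.mean(F,0),np.std(F,0),env.get_state()["clock"],env.get_state()["eef_pos"])
E
```

```text
clock: 9.25
eef_pos: [0.5106, 0.0788, 0.3257]
tcp_rot: [0.714, 0.701, -0.0, 0.0]
force: [0.1, 0.4, -3.7]
finger_gap: 0.0211
grasp_force: 44.9
clock: 10.25
eef_pos: [0.5106, 0.0784, 0.3257]
tcp_rot: [0.714, 0.7, -0.0, -0.0]
force: [0.2, -0.2, -2.2]
finger_gap: 0.0209
grasp_force: 44.9
[-0.13034623  0.16031941 -3.18657964] [0.4884501  0.55103389 0.47325885] 10.7 [0.51059483 0.0783677  0.32571291]
```

View pics/m3.png

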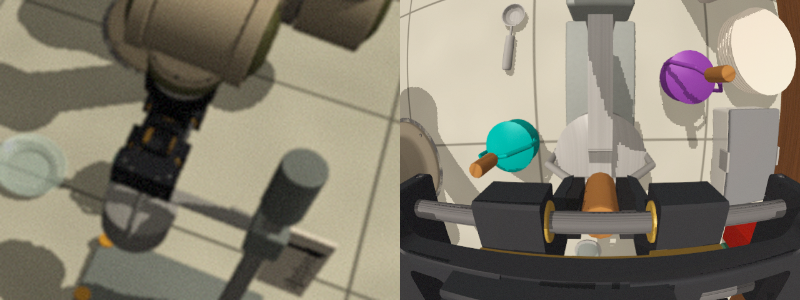

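The hook strap now runs through the window under the bar, and the grip is centred over the V. The bowl weighs about 3.2 N, so I expect it to sink about 22 mm.

```bash
cat > f.py <<'E'
from h import *
import sys
F=[]
for i in range(int(sys.argv[1])): env.snapshot("top");F.append(env.get_state()["force"])
s=env.get_state();print(np.mean(F,0).round(2),(np.std(F,0)/len(F)**.5).round(2),s["clock"],s["eef_pos"].round(4))
E
python3 -m jog '[0,0,-2,0,255, 0,0,-6,0,255, 0,0,-11,0,255, 0,0,-16,0,255, 0,0,-20,0,255, 0,0,-23,0,255, 0,0,-25,0,255, 0,0,-26,0,255]'; python3 -m jog '[0,0,-1,0,255, 0,0,-3,0,255, 0,0,-5,0,255, 0,0,-7,0,255, 0,0,-9,0,255, 0,0,-11,0,255, 0,0,-12,0,255, 0,0,-12,0,255]'; python3 f.py 10
```

```text
clock: 11.7
eef_pos: [0.5106, 0.0784, 0.2997]
tcp_rot: [0.714, 0.7, 0.0, 0.0]
force: [0.3, 0.2, -2.9]
finger_gap: 0.0208
grasp_force: 44.9
clock: 12.7
eef_pos: [0.5106, 0.0784, 0.2878]
tcp_rot: [0.714, 0.7, 0.0, 0.0]
force: [0.3, -0.1, -1.4]
finger_gap: 0.0206
grasp_force: 44.9
[ 0.35  0.46 -1.56] [0.13 0.19 0.18] 13.2 [0.5106 0.0783 0.2878]
```

```bash
python3 -m jog '[0,0,-1,0,255, 0,0,-2,0,255, 0,0,-4,0,255, 0,0,-6,0,255, 0,0,-8,0,255, 0,0,-9,0,255, 0,0,-10,0,255, 0,0,-10,0,255]'; python3 f.py 30
```

```text
clock: 14.2
eef_pos: [0.5106, 0.0783, 0.2777]
tcp_rot: [0.714, 0.7, 0.0, 0.0]
force: [0.9, 0.2, -0.6]
finger_gap: 0.0208
grasp_force: 44.9
[ 0.75  0.67 -0.13] [0.09 0.08 0.09] 15.7 [0.5106 0.0783 0.2777]
```

```bash
python3 -m jog '[0,0,0,0,255, 0,1,0,0,255, 0,1,0,0,255, 0,2,0,0,255, 0,2,0,0,255, 0,3,0,0,255, 0,3,0,0,255, 0,3,0,0,255]'; python3 f.py 25
```

```text
clock: 16.7
eef_pos: [0.5106, 0.0814, 0.2777]
tcp_rot: [0.714, 0.7, 0.0, -0.0]
force: [0.3, 1.3, -0.8]
finger_gap: 0.0209
grasp_force: 44.9
[-0.1   1.82 -0.62] [0.1  0.11 0.12] 17.95 [0.5106 0.0814 0.2777]
```

```bash
python3 -m jog '[0,0,0,0,255, 0,1,0,0,255, 0,1,0,0,255, 0,2,0,0,255, 0,2,0,0,255, 0,2,0,0,255, 0,2,0,0,255, 0,2,0,0,255]'; python3 f.py 20
```

```text
clock: 18.95
eef_pos: [0.5106, 0.0825, 0.2777]
tcp_rot: [0.714, 0.7, -0.001, 0.001]
force: [-0.3, -5.4, -0.5]
finger_gap: 0.0211
grasp_force: 44.9
[-0.32 -5.7  -0.58] [0.14 0.08 0.11] 19.95 [0.5106 0.0825 0.2777]
```

```bash
python3 -m jog '[0,-0.5,0,0,255, 0,-1,0,0,255, 0,-1.5,0,0,255, 0,-1.5,0,0,255, 0,-1.5,0,0,255, 0,-1.5,0,0,255, 0,-1.5,0,0,255, 0,-1.5,0,0,255]'; python3 f.py 20
```

```text
clock: 20.95
eef_pos: [0.5106, 0.082, 0.2777]
tcp_rot: [0.714, 0.7, 0.0, -0.0]
force: [1.1, 0.3, 0.6]
finger_gap: 0.021
grasp_force: 44.9
[ 0.5   1.12 -0.46] [0.08 0.16 0.1 ] 21.95 [0.5106 0.0819 0.2777]
```

```bash
python3 -m jog '[0,0.3,-0.5,0,255, 0,0.3,-1,0,255, 0,0.3,-1.5,0,255, 0,0.3,-2,0,255, 0,0.3,-2.5,0,255, 0,0.3,-3,0,255, 0,0.3,-3.5,0,255, 0,0.3,-3.5,0,255]'; python3 f.py 30
```

```text
clock: 22.95
eef_pos: [0.5106, 0.0821, 0.2742]
tcp_rot: [0.714, 0.7, -0.0, 0.0]
force: [-0.3, -0.8, 1.1]
finger_gap: 0.021
grasp_force: 44.9
[ 0.38 -1.49 -0.18] [0.07 0.1  0.09] 24.45 [0.5106 0.0821 0.2742]
```

```bash
python3 -m jog '[0,-0.2,-0.5,0,255, 0,-0.2,-1,0,255, 0,-0.2,-1,0,255, 0,-0.2,-1,0,255, 0,-0.2,-1,0,255, 0,-0.2,-1,0,255, 0,-0.2,-1,0,255, 0,-0.2,-1,0,255]'; python3 f.py 25
```

```text
clock: 25.45
eef_pos: [0.5106, 0.082, 0.2732]
tcp_rot: [0.714, 0.7, 0.0, -0.0]
force: [1.1, -0.5, -0.1]
finger_gap: 0.021
grasp_force: 44.9
[0.78 0.16 0.09] [0.09 0.09 0.1 ] 26.7 [0.5106 0.082  0.2732]
```

```bash
python3 -m jog '[0,0,0,0,255, 0,0,0,0,255, 0,0,0,0,255, 0,0,0,0,255, 0,0,0,0,255, 0,0,0,0,255, 0,0,0,0,255, 0,0,0,0,255]' 3;  python3 f.py 8; python3 -m jog '[0,0,0,0,195, 0,0,0,0,192, 0,0,0,0,189, 0,0,0,0,186, 0,0,0,0,180, 0,0,0,0,170, 0,0,0,0,150, 0,0,0,0,120]';python3 -m jog '[0,0,0,0,90, 0,0,0,0,60, 0,0,0,0,30, 0,0,0,0,0, 0,0,0,0,0, 0,0,0,0,0, 0,0,0,0,0, 0,0,0,0,0]'; python3 f.py 4
```

```text
clock: 27.7
eef_pos: [0.5106, 0.0819, 0.2732]
tcp_rot: [0.714, 0.7, 0.0, 0.0]
force: [1.3, 0.2, 0.4]
finger_gap: 0.0214
grasp_force: 3.0
[1.01 0.08 0.54] [0.13 0.24 0.23] 28.1 [0.5106 0.0819 0.2732]
clock: 29.1
eef_pos: [0.5106, 0.0819, 0.2732]
tcp_rot: [0.714, 0.7, -0.0, 0.0]
force: [0.1, -0.2, -0.5]
finger_gap: 0.0445
grasp_force: 0.0
clock: 30.1
eef_pos: [0.5106, 0.0819, 0.2732]
tcp_rot: [0.714, 0.7, 0.0, 0.0]
force: [0.6, 0.6, 0.1]
finger_gap: 0.0881
grasp_force: 0.0
[-0.09 -0.49  0.05] [0.06 0.1  0.14] 30.3 [0.5106 0.0819 0.2732]
```

```bash
python3 -m jog '[0,0,4,0,0, 0,0,12,0,0, 0,0,24,0,0, 0,0,40,0,0, 0,0,60,0,0, 0,0,80,0,0, 0,0,95,0,0, 0,0,100,0,0]'; python3 -m jog '[0,-10,5,0,0, 0,-30,10,0,0, 0,-55,10,0,0, 0,-80,10,0,0, 0,-105,10,0,0, 0,-120,10,0,0, 0,-120,10,0,0, 0,-120,10,0,0]'
python3 - <<'E'
from h import *
w=env.snapshot("wrist")[:,:,::-1];a=env.snapshot("scene")[110:320,330:570,::-1]
for i in range(10):b=env.snapshot("scene")
b=b[110:320,330:570,::-1]
print(np.abs(a.astype(int)-b).mean(), cv2.absdiff(cv2.blur(np.ascontiguousarray(a),(5,5)),cv2.blur(np.ascontiguousarray(b),(5,5))).max())
cv2.imwrite("pics/m4.png",np.hstack([cv2.resize(b,(400,350),interpolation=cv2.INTER_CUBIC),cv2.resize(w,(400,350))]))
E
```

```text
clock: 31.3
eef_pos: [0.5107, 0.0819, 0.3742]
tcp_rot: [0.714, 0.7, 0.0, 0.001]
force: [0.6, 0.6, 0.3]
finger_gap: 0.088
grasp_force: 0.0
clock: 32.3
eef_pos: [0.5106, -0.0376, 0.3832]
tcp_rot: [0.714, 0.701, 0.0, -0.0]
force: [0.2, -0.2, -0.1]
finger_gap: 0.0882
grasp_force: 0.0
3.3228902116402117 16
```

View pics/m4.png

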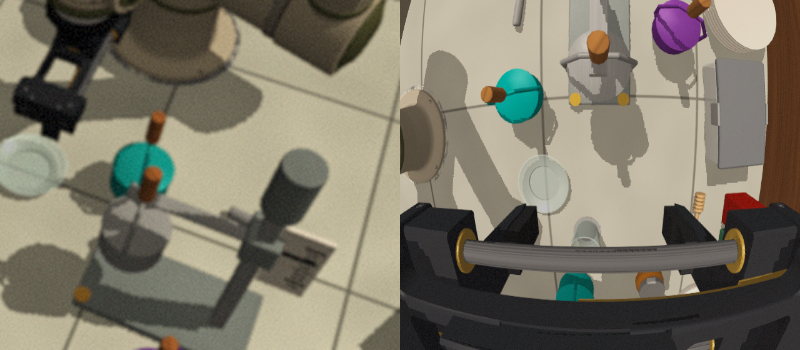

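The steel bowl hangs upright in the hook. The pointer is about two marks down, nothing is moving, and the gripper is clear.

```bash
python3 -c "
from plant import env
print(env.job_done())"
```

```text
the job is handed in; nothing more can be done
None
```

The steel sugar bowl hangs still and upright in the spring balance's hook, with the pointer roughly 20 mm down (well short of the last mark); the gripper is clear, no other object was touched, and the job was handed in at about 33 s (no verdict came back).

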